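Shut and latch the socket-set case on the engine bench

TASK

The socket set in the blue-lidded case is complete: using only your fingertips, gently push its open lid over and press it fully shut without slamming it, and only then push both orange slide latches inward, towards the carrying handle, as far as they go. Do not pick up, tip or shove the case, and leave the engine parts and tools around it where they are.

Things in the scene. Friction and masses are not known exactly. Their poses are not given: they have to be found in the camera images.
- socket_case: Loose case, 2-4 kg, 180 mm deep (x) by 250 wide (y), black base 32 mm high, 56 with the blue lid shut. Origin: underside centre. -x points out of the front (latches, handle), +y to its left end seen facing the front; hinge on the +x edge. Front looks to world -y within 0.3 rad. Black handle: mid-front, 31 mm out, 33 mm either side, up to 22 mm high.
- lid (a joint): Lid angle in rad: 0 = fully shut, 1.57 = upright, 2.0 = stop, leaning back; starts at 1.4 to 1.9. Stiff hinge (0.5 N m, some 3 N at the edge): the lid stays at any angle where it is left and must be pressed down to shut. Hollow lid, 180 mm from hinge to front edge, 250 mm wide, flat outside 24 mm from the hinge plane.
- case_hinge (a point): Middle of the hinge line, on the back edge of the case base, 90 mm behind the case's origin and 32 mm above the bench. The hinge line runs along the case's y.
- lid_edge (a point): Middle of the lid's free (front) edge on its outer, blue face, 180 mm from the hinge line; it lies on top of the case, 56 mm above the bench and over the front face, when the lid is shut.
- latch_left (a joint): Travel of the left latch in m: 0 = unlocked (outer end), 0.020 = fully locked (stop, inner end). It slides along the front face towards the middle of the case (the case's -y), takes about 2.5 N and stays where it is left. Starts at 0 to 0.004.
- latch_right (a joint): Travel of the right latch in m: 0 = unlocked (outer end), 0.020 = fully locked (stop, inner end). It slides along the front face towards the middle of the case (the case's +y), takes about 2.5 N and stays where it is left. Starts at 0 to 0.004.
- tab_left (a point): Centre of the left latch's orange thumb tab, to be pushed sideways: 10 mm thick along the case's y, 11 to 37 mm above the bench, standing 10 to 24 mm out from the case's front face. The latch plate behind it fills the first 10 mm, is 29 mm high and runs 34 mm inward from the tab's outer side, ending in a 47 mm high claw. Tab unlocked: 92 mm left of the case's middle; locked: 72 mm.
- tab_right (a point): Centre of the right latch's orange thumb tab, the mirror image of the left one: unlocked 92 mm right of the case's middle, locked 72 mm.
- piston: Aluminium piston standing crown up in front of the case, 68 mm across, 54 mm high, origin at the centre of its underside. Leave it alone.
- con_rod: Steel connecting rod lying flat off the right end of the case (beyond it, from the robot), 160 mm long (its x, big end +x), 54 mm wide, 20 mm high, origin near its middle at the underside. Leave it alone.
- wrench: Steel spanner 170 mm long lying flat in front of the case, along its own x. Leave it alone.
- cylinder: Finned aluminium engine cylinder standing on its flange, 100 mm square, 94 mm high, origin under its centre. Leave it alone.
- bolt_bowl: Stainless bowl of bolts, 184 mm across, 57 mm high, origin under its centre. Leave it alone.
- oil_bottle: Black oil bottle with a red cap, 72 mm across, 190 mm high, origin under its centre. Leave it alone.

How it is judged:
On the way, in this order (a step that is already met when the one before it is completed fails the run):
1. the lid is fully shut (within 0.025 rad, about 4 mm at its front edge) (value of joint lid below 0.025 rad), for 0.2 s.
2. with the lid shut, both latches are pushed fully inward (within 3.5 mm of their stops) (value of joint lid below 0.025 rad and value of joint each of latch_left, latch_right above 0.0165 m), for 0.2 s.
At the end, for the whole second after the job is handed in: Lid shut within 0.025 rad (4 mm at the front edge), both latches at least 16.5 mm of their 20 mm inward, the case at rest, flat on the bench and within 40 mm of where it stood, and every bystander within 30 mm of where it stood (all of step 2 and linear speed of socket_case below 0.02 m/s and angle between socket_case's own z axis and vertical below 0.05 rad and distance of socket_case from where it was at the start of the episode below 0.04 m and distance of each of piston, con_rod, wrench, cylinder, bolt_bowl, oil_bottle from where it was at the start of the episode below 0.03 m); the robot touches nothing.
It fails at once if a latch is pushed across (more than 10 mm) while the lid is still open (more than 0.06 rad) (value of joint lid above 0.06 rad and value of joint any of latch_left, latch_right above 0.01 m).
It fails at once if the lid is slammed or thrown (swings shut faster than 3 rad/s) (velocity of joint lid below -3 rad/s).
It fails at once if the case is lifted or tipped (more than 12 mm or 0.12 rad) or shoved more than 40 mm from its place (height (world z) of socket_case above 0.012 m or angle between socket_case's own z axis and vertical above 0.12 rad or distance of socket_case from where it was at the start of the episode above 0.04 m).
It fails at once if an engine part, tool, bowl or bottle nearby is picked up, knocked over or moved more than 30 mm (distance of any of piston, con_rod, wrench, cylinder, bolt_bowl, oil_bottle from where it was at the start of the episode above 0.03 m or angle between any of piston, con_rod, wrench, cylinder, bolt_bowl, oil_bottle's own z axis and vertical above 0.5 rad).
It also fails if it takes over 59 s, if anything falls off the work surface, if the arm or the gripper's body presses on something with over 40 N, if the wrist force passes 120 N, or if a joint passes its speed limit or range.

ROBOT

A 6-joint arm with a two-finger parallel gripper is mounted at the origin on the work surface. World frame = base frame: x ahead of the robot, y to its left, z up, the work surface at z = 0. Lengths are in m, angles in rad, forces in N, time in s.
With the tool pointing down it reaches from about 0.35 to 0.775 m from the base axis. Payload 5.5 kg.
Tool frame: the origin (TCP) lies where the fingers leave the gripper's body, on its centre line; the fingertips stand 73 mm ahead of it and the grasp point (between the pads) lies 54 mm ahead of it; z points along the fingers, y is the direction in which the jaws open and shut (so a half turn about z gives the same grasp; the last joint's range is limited). The gripper opens to 85 mm and grips with 20 to 120 N. Pads are 22 mm wide; open, the fingers measure 114 mm over their backs; the gripper's body (76 mm by 85 mm) begins 54 mm behind the grasp point. The pads swing forward as they close: fully open they stand 13 mm farther back than shut.
Start: joints at [1.153, 0.313, 0.046, 1.304, 0, 1.431], TCP at [0.158, 0.553, 0.304] pointing down, gripper open.
Joint ranges: [-2.76, 2.76], [-0.86, 1.69], [-1.03, 1.26], [-2.2, 2.34], [-1.47, 1.5], [-3.14, 3.14]. Speed limits (rad/s): [2.57, 2.57, 3.14, 3.14, 3.14, 3.14].

INTERFACE

Orientations are given as a unit quaternion [w, x, y, z].
In Python, from workcell import env, read_camera, job, cut_out gives the robot as it stands.
- The arm moves only by the tool servo_tool, never from a script. Its argument "deltas" is a list of rows, each an object of numbers: "dx", "dy", "dz": the shift along the world's x, y, z in mm; "rx", "ry", "rz": the turn, a rotation vector about the world's x, y, z in rad; "fingers": the closure, from -1 (fully open) to 1 (shut). A call has 1 to 8 rows; each row shifts and turns the commanded pose from where the row before left it; what a row does not reach is not made up. A row lasts 1/10 s, in which the tool goes at most 50 mm and 8.59 degrees, less where a joint would pass 70% of its speed; a pose out of reach is approached as far as the arm can. A call is refused whole if a number of a shift passes 50 or a number of a turn 0.15, either way. A call with a gripper value outside its range is refused whole. The fingers move at their own pace and stop on an object; "newtons" is the grip in N (left out, the last holds). Time passes only in rows, so rows that do not move let the fingers close. It gives the time, the measured TCP pose, the force and the opening at its end, in the units of the state.
- env.get_state(): the state, without advancing time (a new reading comes with each control period).
- read_camera(name): name is "scene" or "top"; returns a dict with "img" (420x560x3 uint8, red, green, blue), "intrinsics" (3x3 intrinsics, pixels), "k1" (the pictures are not rectified: a ray, as slopes to the right and down, at radius r is drawn at 1 + k1 r^2 times it, then the intrinsics apply), "extrinsics" (4x4, takes a point from camera to world coordinates). Camera axes: x right, y down, z forward; pixel columns grow to the right and rows downward; lengths in m; the calibration is good to about 2 mm. A picture is of the moment at which its call begins. There is no depth.
- job.hand_in(): hands the job in, once; it reports no verdict.
Trained networks look in the newest picture that a camera, given by its name, has taken for a name from the list of things; names that differ only in an ending like _2 or _b are one class to them, and where a whole thing is asked for, a point or a joint stands for the part that bears it (a point fixed in the world has none). Each returns a list of dicts, best first, with "confidence" (0 to 1); they miss things now and then, are a little off and sometimes report something else, mostly with a low value. They report only what shows in the picture. A call takes as long as a camera call.
- cut_out(target, camera): "region" (420x560 bool, what is visible of it) and "extent" ([left, top, right, bottom] in pixels, round what is visible of it).
The state is a dict: "clock": time; "joint_pos": joint angles; "qvel": joint speeds; "tau": joint torques, N m; "tcp_pos": TCP position; "orientation": TCP orientation; "wrist_force": force on the tool from outside, world axes, zero at the start; "ft_torque": the same for the moment, N m; "finger_gap": finger opening in m.
Only numpy, scipy, OpenCV 4.12 (cv2) and the standard library are available. Lean on these libraries where they do the work, as an engineer would, in place of code of your own. Each camera call takes 0.05 s, during which the arm holds its last target. There are 200 camera calls.

## Working session

There is one attempt and no reset: what is moved stays moved. The work goes in short steps, Python scripts to look and compute and a tool call to move; the robot and the scene stay as the last step left them, time stands still between calls to the robot, and variables do not carry over. Pictures are saved under pics/ and viewed, about 8 in all and at most 12, crops included, and the job is handed in when it is done.

Besides the shell and the picture viewer there is one more tool, called after ">>>" as a command line: name --argument value ..., lists and objects as JSON in quotes. servo_tool: Moves the arm, as the interface text tells. Its arguments: {"type":"object","properties":{"deltas":{"type":"array"},"newtons":{"type":"number"}},"required":["deltas"]}

```bash
mkdir -p pics
cat > h.py <<'E'
import numpy as np, cv2
from workcell import env, read_camera, job, cut_out
def ray(c,u,v):
    K=c["intrinsics"];k=c["k1"]
    d=np.array([(u-K[0,2])/K[0,0],(v-K[1,2])/K[1,1]]);s=d.copy()
    for _ in range(20): s=d/(1+k*(s@s))
    E=c["extrinsics"];return E[:3,3],E[:3,:3]@np.array([s[0],s[1],1])
def at_z(c,u,v,z):
    o,r=ray(c,u,v);return o+r*(z-o[2])/r[2]
def proj(c,p):
    E=c["extrinsics"];q=E[:3,:3].T@(np.asarray(p,float)-E[:3,3]);s=q[:2]/q[2];s=s*(1+c["k1"]*(s@s))
    K=c["intrinsics"];return np.array([K[0,0]*s[0]+K[0,2],K[1,1]*s[1]+K[1,2]])
E
python3 - <<'E'
from h import *
for n in("scene","top"):
    c=read_camera(n);cv2.imwrite(f"pics/{n}0.png",c["img"][:,:,::-1]);print(n,c["intrinsics"][0,0],c["k1"],c["extrinsics"].round(3).tolist())
    for t in("socket_case","lid","tab_left","tab_right","piston","con_rod","wrench","cylinder","bolt_bowl","oil_bottle"):
        for r in cut_out(t,n)[:2]:
            ys,xs=np.nonzero(r["region"]);print(t,round(r["confidence"],2),r["extent"],xs.mean().round(1),ys.mean().round(1),at_z(c,xs.mean(),ys.mean(),.024).round(3))
print(env.get_state())
E
```

```text
scene 392.092782897342 0.038185156232383735 [[-0.098, 0.763, -0.638, 1.467], [0.995, 0.067, -0.073, 0.081], [-0.013, -0.642, -0.766, 1.169], [0.0, 0.0, 0.0, 1.0]]
socket_case 0.96 [248.8, 164.4, 323.5, 259.8] 289.4 222.5 [0.565 0.009 0.024]
socket_case 0.53 [253.2, 236.4, 258.9, 246.5] 255.1 244.5 [ 0.675 -0.104  0.024]
lid 0.67 [306.3, 167.9, 321.8, 253.6] 313.1 206.6 [0.479 0.093 0.024]
lid 0.66 [205.6, 223.9, 229.2, 249.0] 219.4 237.2 [ 0.654 -0.237  0.024]
tab_left 0.52 [252.0, 206.0, 257.9, 215.9] 254.3 209.9 [ 0.515 -0.13   0.024]
piston 0.65 [205.6, 222.8, 231.8, 251.5] 219.3 237.1 [ 0.654 -0.238  0.024]
con_rod 0.63 [281.6, 268.0, 328.3, 280.5] 305.6 271.6 [0.77  0.081 0.024]
wrench 0.51 [180.1, 218.6, 189.4, 255.1] 183.3 236.0 [ 0.66  -0.369  0.024]
wrench 0.27 [251.0, 165.5, 326.5, 257.8] 289.4 222.4 [0.564 0.009 0.024]
cylinder 0.56 [399.7, 218.8, 445.0, 256.3] 420.7 237.1 [0.589 0.482 0.024]
bolt_bowl 0.56 [389.8, 170.1, 435.6, 211.6] 413.1 189.3 [0.354 0.482 0.024]
oil_bottle 0.82 [140.3, 170.8, 166.2, 214.3] 151.1 192.6 [ 0.462 -0.551  0.024]
top 499.46248845131936 0.01
[... 887 characters left out ...]
5  0.024]
{'clock': 1.1, 'joint_pos': array([1.15338227e+00, 3.13208171e-01, 4.61144914e-02, 1.30358348e+00,
       2.86902985e-05, 1.43116378e+00]), 'qvel': array([ 1.81757869e-03, -2.21697965e-04, -1.03496710e-03,  3.34629153e-05,
        1.06256029e-03, -1.39190599e-04]), 'tau': array([ 1.28652173e-04, -4.80479050e+01,  2.98816967e+01,  4.04486254e-04,
       -1.06861401e-04,  1.15035866e-05]), 'tcp_pos': array([0.15771846, 0.55299582, 0.30392447]), 'orientation': array([2.58888303e-06, 1.38444636e-01, 9.90370173e-01, 6.12297175e-05]), 'wrist_force': array([0.73325833, 0.85015377, 0.31674952]), 'ft_torque': array([ 0.02016293,  0.02686663, -0.00181675]), 'finger_gap': 0.08546869808378099}
```

Run:
```python
import cv2,numpy as np
a=cv2.imread("pics/scene0.png")[150:290,180:340];b=cv2.imread("pics/top0.png")[130:270,210:370]
f=lambda i:cv2.resize(i,None,fx=4,fy=4,interpolation=cv2.INTER_CUBIC)
cv2.imwrite("pics/a.png",f(a));cv2.imwrite("pics/b.png",f(b))
```

```text
(no output)
```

View pics/a.png

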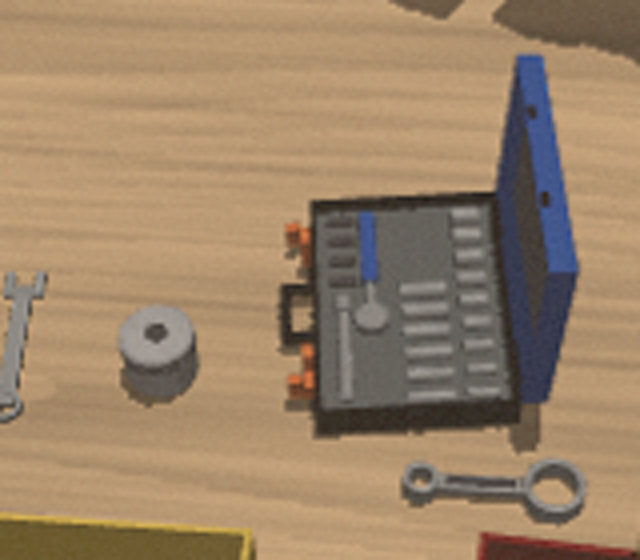

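View pics/b.png

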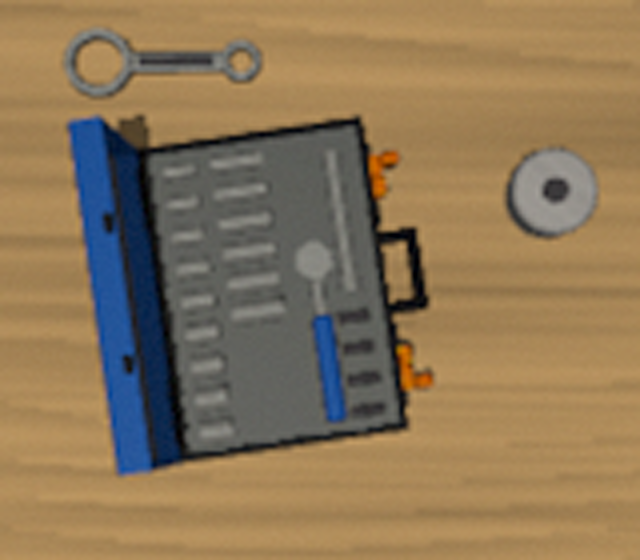

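```bash
cat >> h.py <<'E'
def world(p,c): # p=(x,y,yaw) of case; c case coords
    s,k=np.sin(p[2]),np.cos(p[2]);c=np.asarray(c,float)
    return np.array([p[0]+k*c[0]-s*c[1],p[1]+s*c[0]+k*c[1],c[2]])
def lidpt(a,l,h,y): return [.09-l*np.cos(a)+h*np.sin(a),y,.032+l*np.sin(a)+h*np.cos(a)]
E
python3 - <<'E'
from h import *
from scipy.optimize import least_squares
T=read_camera("top");S=read_camera("scene")
t=lambda u,v:(210+u/4,130+v/4); s=lambda u,v:(180+u/4,150+v/4)
O=[(T,t(360,120),lambda p:[-.09,-.125,.032]),(T,t(407,428),lambda p:[-.09,.125,.032]),
(S,s(312,203),lambda p:[-.09,.125,.032]),(S,s(316,413),lambda p:[-.09,-.125,.032]),
(T,t(425,379),lambda p:[-.107,.092-p[4],.037]),(T,t(390,158),lambda p:[-.107,-.092+p[5],.037]),
(T,t(68,122),lambda p:lidpt(p[3],.18,.024,-.125)),(T,t(118,474),lambda p:lidpt(p[3],.18,.024,.125)),
(T,t(103,118),lambda p:lidpt(p[3],.18,0,-.125)),(T,t(155,470),lambda p:lidpt(p[3],.18,0,.125)),
(S,s(578,270),lambda p:lidpt(p[3],.18,.024,-.125)),(S,s(545,57),lambda p:lidpt(p[3],.18,.024,.125)),
(S,s(552,272),lambda p:lidpt(p[3],.18,0,-.125)),(S,s(517,57),lambda p:lidpt(p[3],.18,0,.125))]
f=lambda p:np.concatenate([proj(c,world(p,g(p)))-uv for c,uv,g in O])
r=least_squares(f,[.58,0,1.7,1.6,0,0],loss="soft_l1");p=r.x
print(p.round(4));print(f(p).reshape(-1,2).round(1).tolist())
for n,c in dict(frontmid=[-.09,0,.056],hinge=[.09,0,.032],tabL=[-.107,.092-p[4],.024],tabR=[-.107,-.092+p[5],.024],tabLlock=[-.107,.072,.024],tabRlock=[-.107,-.072,.024],lidedge=lidpt(p[3],.18,.024,0),handle=[-.121,0,.022]).items(): print(n,world(p,c).round(4))
k=np.array([np.cos(p[2]),np.sin(p[2])]);print("case +x",k.round(3))
E
```

```text
[ 0.5761 -0.0131  1.727   1.6403  0.0029  0.0053]
[[0.4, -1.4], [0.5, -0.0], [0.1, -1.5], [0.5, -0.5], [-0.2, 0.0], [0.1, -0.0], [0.2, -0.8], [0.3, 0.0], [-0.1, -1.1], [-0.4, -0.3], [0.8, -0.3], [-0.1, -1.5], [-0.3, -0.7], [0.2, -1.6]]
frontmid [ 0.5901 -0.102   0.056 ]
hinge [0.5621 0.0758 0.032 ]
tabL [ 0.5048 -0.1326  0.024 ]
tabR [ 0.6785 -0.1053  0.024 ]
tabLlock [ 0.5217 -0.13    0.024 ]
tabRlock [ 0.6639 -0.1076  0.024 ]
lidedge [0.5565 0.1118 0.2099]
handle [ 0.595  -0.1326  0.022 ]
case +x [-0.156  0.988]
```

Run:
```python
from h import *
p=[.5761,-.0131,1.727]
for a in [1.64,1.5,1.35,1.2,1.05,.9,.75,.6,.45,.3,.15,0]:
    q=lidpt(a,.155,.024,0);q[0]+=.011;q[2]+=.073;print(a,(world(p,q)*1000).round(0))
q=lidpt(1.64,.155,.024,0);q[0]+=.061;q[2]+=.073;print("behind",(world(p,q)*1000).round(0))
for n,y in dict(L=.135,Llock=.072+.005+.0145,R=-.135,Rlock=-.072-.005-.0145).items(): print(n,(world(p,[-.109,y,.018+.073])*1000).round(0))
```

```text
1.64 [555. 121. 258.]
1.5 [558.  99. 261.]
1.35 [562.  76. 261.]
1.2 [566.  53. 258.]
1.05 [569.  31. 251.]
0.9 [572.  10. 241.]
0.75 [575.  -9. 228.]
0.6 [578. -26. 212.]
0.45 [580. -41. 194.]
0.3 [582. -53. 174.]
0.15 [584. -61. 152.]
0 [585. -66. 129.]
behind [547. 170. 258.]
L [ 460. -142.   91.]
Llock [ 503. -135.   91.]
R [ 726. -100.   91.]
Rlock [ 683. -107.   91.]
```

>>> servo_tool --deltas '[{"dx": 40,"dy": -35,"rz": -0.14,"fingers": 1},{"dx": 40,"dy": -40,"rz": -0.14,"fingers": 1},{"dx": 40,"dy": -40,"rz": -0.14,"fingers": 1},{"dx": 40,"dy": -40,"rz": -0.14,"fingers": 1},{"dx": 40,"dy": -40,"rz": -0.14,"fingers": 1},{"dx": 40,"dy": -40,"rz": -0.14,"fingers": 1},{"dx": 40,"dy": -40,"rz": -0.14,"fingers": 1},{"dx": 40,"dy": -40,"rz": -0.14,"fingers": 1}]'

```text
invalid input at $.deltas[0]: expected keys dx, dy, dz, rx, ry, rz, fingers
```

>>> servo_tool --deltas '[{"dx": 35,"dy": -35,"dz": 0,"rx": 0,"ry": 0,"rz": -0.14,"fingers": 1},{"dx": 35,"dy": -35,"dz": 0,"rx": 0,"ry": 0,"rz": -0.14,"fingers": 1},{"dx": 35,"dy": -35,"dz": 0,"rx": 0,"ry": 0,"rz": -0.14,"fingers": 1},{"dx": 35,"dy": -35,"dz": 0,"rx": 0,"ry": 0,"rz": -0.14,"fingers": 1},{"dx": 35,"dy": -35,"dz": 0,"rx": 0,"ry": 0,"rz": -0.14,"fingers": 1},{"dx": 35,"dy": -30,"dz": 0,"rx": 0,"ry": 0,"rz": -0.14,"fingers": 1},{"dx": 35,"dy": -30,"dz": 0,"rx": 0,"ry": 0,"rz": -0.14,"fingers": 1},{"dx": 35,"dy": -30,"dz": 0,"rx": 0,"ry": 0,"rz": -0.14,"fingers": 1}]'

```text
clock: 2.0
tcp_pos: [0.439, 0.2865, 0.3042]
orientation: [0.0, 0.646, 0.764, 0.0]
wrist_force: [0.8, -0.2, 0.2]
finger_gap: 0.0002
```

>>> servo_tool --deltas '[{"dx": 35,"dy": -30,"dz": 0,"rx": 0,"ry": 0,"rz": -0.01,"fingers": 1},{"dx": 35,"dy": -30,"dz": 0,"rx": 0,"ry": 0,"rz": 0,"fingers": 1},{"dx": 30,"dy": -30,"dz": -15,"rx": 0,"ry": 0,"rz": 0,"fingers": 1},{"dx": 8,"dy": -24,"dz": -16,"rx": 0,"ry": 0,"rz": 0,"fingers": 1},{"dx": 0,"dy": 0,"dz": -15,"rx": 0,"ry": 0,"rz": 0,"fingers": 1},{"dx": 0,"dy": 0,"dz": 0,"rx": 0,"ry": 0,"rz": 0,"fingers": 1}]'

```text
clock: 2.6
tcp_pos: [0.545, 0.1727, 0.2556]
orientation: [-0.001, 0.648, 0.762, -0.002]
wrist_force: [-0.3, -0.2, -0.7]
finger_gap: -0.0001
```

Run:
```python
from h import *
f=lambda i:cv2.resize(i,None,fx=3,fy=3,interpolation=cv2.INTER_CUBIC)
a=read_camera("scene")["img"][120:290,220:350,::-1];b=read_camera("top")["img"][110:280,210:340,::-1]
cv2.imwrite("pics/c.png",f(np.hstack([a,b])))
```

```text
(no output)
```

View pics/c.png

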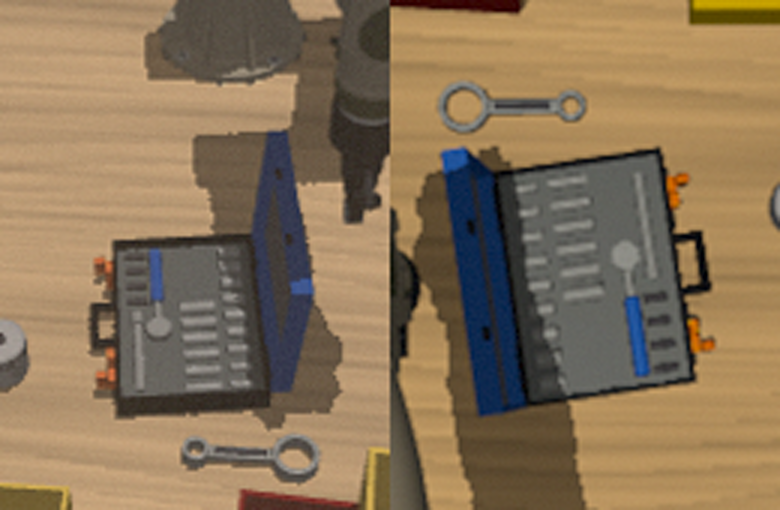

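The fingers (left panel, tip near (355,215)) stand behind the open lid, clear of it; the lid, latches and parts are undisturbed. Now the push.

>>> servo_tool --deltas '[{"dx": 5,"dy": -20,"dz": 0,"rx": 0,"ry": 0,"rz": 0,"fingers": 1},{"dx": 3,"dy": -17,"dz": 2,"rx": 0,"ry": 0,"rz": 0,"fingers": 1},{"dx": 2,"dy": -15,"dz": 1,"rx": 0,"ry": 0,"rz": 0,"fingers": 1},{"dx": 2,"dy": -11,"dz": 2,"rx": 0,"ry": 0,"rz": 0,"fingers": 1},{"dx": 1,"dy": -11,"dz": 0,"rx": 0,"ry": 0,"rz": 0,"fingers": 1},{"dx": 2,"dy": -11,"dz": 0,"rx": 0,"ry": 0,"rz": 0,"fingers": 1},{"dx": 2,"dy": -12,"dz": 0,"rx": 0,"ry": 0,"rz": 0,"fingers": 1}]'

```text
clock: 3.4
tcp_pos: [0.5629, 0.0766, 0.2633]
orientation: [0.0, 0.647, 0.763, 0.0]
wrist_force: [0.1, 3.4, 2.7]
finger_gap: -0.0003
```

>>> servo_tool --deltas '[{"dx": 2,"dy": -12,"dz": -2,"rx": 0,"ry": 0,"rz": 0,"fingers": 1},{"dx": 2,"dy": -11,"dz": -2,"rx": 0,"ry": 0,"rz": 0,"fingers": 1},{"dx": 2,"dy": -11,"dz": -3,"rx": 0,"ry": 0,"rz": 0,"fingers": 1},{"dx": 1,"dy": -11,"dz": -4,"rx": 0,"ry": 0,"rz": 0,"fingers": 1},{"dx": 2,"dy": -11,"dz": -5,"rx": 0,"ry": 0,"rz": 0,"fingers": 1},{"dx": 1,"dy": -10,"dz": -5,"rx": 0,"ry": 0,"rz": 0,"fingers": 1},{"dx": 2,"dy": -10,"dz": -6,"rx": 0,"ry": 0,"rz": 0,"fingers": 1},{"dx": 1,"dy": -9,"dz": -7,"rx": 0,"ry": 0,"rz": 0,"fingers": 1}]'

```text
clock: 4.2
tcp_pos: [0.5759, -0.0091, 0.2284]
orientation: [0.0, 0.647, 0.762, -0.0]
wrist_force: [0.1, 1.5, 1.7]
finger_gap: -0.0001
```

>>> servo_tool --deltas '[{"dx": 2,"dy": -9,"dz": -8,"rx": 0,"ry": 0,"rz": 0,"fingers": 1},{"dx": 1,"dy": -8,"dz": -8,"rx": 0,"ry": 0,"rz": 0,"fingers": 1},{"dx": 1,"dy": -8,"dz": -9,"rx": 0,"ry": 0,"rz": 0,"fingers": 1},{"dx": 1,"dy": -7,"dz": -9,"rx": 0,"ry": 0,"rz": 0,"fingers": 1},{"dx": 1,"dy": -6,"dz": -10,"rx": 0,"ry": 0,"rz": 0,"fingers": 1},{"dx": 1,"dy": -6,"dz": -10,"rx": 0,"ry": 0,"rz": 0,"fingers": 1},{"dx": 1,"dy": -4,"dz": -11,"rx": 0,"ry": 0,"rz": 0,"fingers": 1},{"dx": 0,"dy": -4,"dz": -11,"rx": 0,"ry": 0,"rz": 0,"fingers": 1}]'

```text
clock: 5.0
tcp_pos: [0.5838, -0.0604, 0.1519]
orientation: [0.0, 0.647, 0.762, 0.0]
wrist_force: [1.6, -0.5, 2.1]
finger_gap: 0.0003
```

>>> servo_tool --deltas '[{"dx": 0,"dy": -3,"dz": -8,"rx": 0,"ry": 0,"rz": 0,"fingers": 1},{"dx": 0,"dy": -2,"dz": -8,"rx": 0,"ry": 0,"rz": 0,"fingers": 1},{"dx": 0,"dy": 0,"dz": -5,"rx": 0,"ry": 0,"rz": 0,"fingers": 1},{"dx": 0,"dy": 0,"dz": -4,"rx": 0,"ry": 0,"rz": 0,"fingers": 1},{"dx": 0,"dy": 0,"dz": 0,"rx": 0,"ry": 0,"rz": 0,"fingers": 1}]'

```text
clock: 5.5
tcp_pos: [0.5834, -0.0651, 0.1286]
orientation: [0.0, 0.647, 0.762, -0.0]
wrist_force: [-2.6, -1.2, 6.1]
finger_gap: -0.0
```

>>> servo_tool --deltas '[{"dx": 0,"dy": 0,"dz": -2,"rx": 0,"ry": 0,"rz": 0,"fingers": 1},{"dx": 0,"dy": 0,"dz": -2,"rx": 0,"ry": 0,"rz": 0,"fingers": 1},{"dx": 0,"dy": 0,"dz": 0,"rx": 0,"ry": 0,"rz": 0,"fingers": 1},{"dx": 0,"dy": 0,"dz": 0,"rx": 0,"ry": 0,"rz": 0,"fingers": 1}]'

```text
clock: 5.9
tcp_pos: [0.5834, -0.065, 0.1284]
orientation: [0.001, 0.647, 0.762, 0.0]
wrist_force: [-11.5, 0.6, 30.2]
finger_gap: -0.0001
```

>>> servo_tool --deltas '[{"dx": 0,"dy": 0,"dz": 25,"rx": 0,"ry": 0,"rz": 0,"fingers": 1},{"dx": -20,"dy": -10,"dz": 30,"rx": 0,"ry": 0,"rz": 0,"fingers": 1},{"dx": -35,"dy": -20,"dz": 20,"rx": 0,"ry": 0,"rz": 0,"fingers": 1},{"dx": -35,"dy": -20,"dz": 0,"rx": 0,"ry": 0,"rz": 0,"fingers": 1},{"dx": -35,"dy": -27,"dz": 0,"rx": 0,"ry": 0,"rz": 0,"fingers": 1},{"dx": 0,"dy": 0,"dz": 0,"rx": 0,"ry": 0,"rz": 0,"fingers": 1}]'

```text
clock: 6.5
tcp_pos: [0.4546, -0.1431, 0.1987]
orientation: [-0.001, 0.649, 0.761, -0.001]
wrist_force: [0.7, 0.7, -0.4]
finger_gap: 0.0
```

Run:
```python
from h import *
f=lambda i:cv2.resize(i,None,fx=4,fy=4,interpolation=cv2.INTER_CUBIC)
A=read_camera("scene");B=read_camera("top")
for n,c,t in(("scene",A,"tab_left"),("scene",A,"tab_right"),("top",B,"tab_left"),("top",B,"tab_right")):
    for r in cut_out(t,n)[:1]: print(n,t,r["confidence"],r["extent"])
a=A["img"][150:280,230:325,::-1];b=B["img"][150:280,245:340,::-1]
cv2.imwrite("pics/d.png",f(np.hstack([a,b])))
p=[.5761,-.0131,1.727]
for q in([-.09,.125,.056],[-.09,-.125,.056],[.09,.125,.056]): print(proj(A,world(p,q)).round(1),proj(B,world(p,q)).round(1))
print(env.get_state()["tcp_pos"])
```

```text
scene tab_right 0.41 [253.4, 235.2, 258.8, 248.1]
top tab_right 0.6 [303.6, 168.1, 310.9, 181.4]
[257.7 195.1] [312.8 237. ]
[259.1 248.8] [300.8 157.4]
[304.4 192.7] [255.  245.6]
[ 0.4595051  -0.1415015   0.19882531]
```

View pics/d.png

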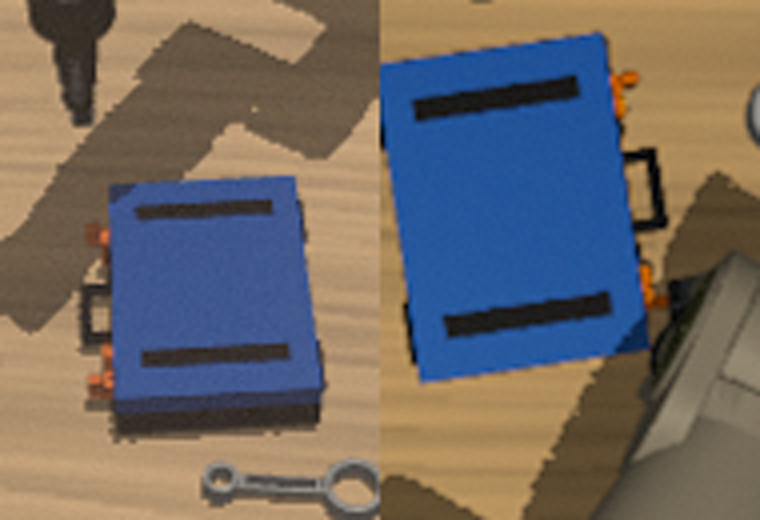

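The lid is shut flat: its corners fall where predicted (top: left front at crop (650,348)) and the case hasn't moved. Fingers are above and outside the left tab; going down and pushing.

>>> servo_tool --deltas '[{"dx": 0,"dy": 0,"dz": -40,"rx": 0,"ry": 0,"rz": 0,"fingers": 1},{"dx": 0,"dy": 0,"dz": -38,"rx": 0,"ry": 0,"rz": 0,"fingers": 1},{"dx": 0,"dy": 0,"dz": -30,"rx": 0,"ry": 0,"rz": 0,"fingers": 1},{"dx": 10,"dy": 1.5,"dz": 0,"rx": 0,"ry": 0,"rz": 0,"fingers": 1},{"dx": 8,"dy": 1.5,"dz": 0,"rx": 0,"ry": 0,"rz": 0,"fingers": 1},{"dx": 6,"dy": 1,"dz": 0,"rx": 0,"ry": 0,"rz": 0,"fingers": 1},{"dx": 6,"dy": 1,"dz": 0,"rx": 0,"ry": 0,"rz": 0,"fingers": 1}]'

```text
clock: 7.5
tcp_pos: [0.4905, -0.1374, 0.0926]
orientation: [0.001, 0.647, 0.763, -0.0]
wrist_force: [-2.7, -0.9, 2.1]
finger_gap: -0.0002
```

>>> servo_tool --deltas '[{"dx": 5,"dy": 1,"dz": 0,"rx": 0,"ry": 0,"rz": 0,"fingers": 1},{"dx": 5,"dy": 1,"dz": 0,"rx": 0,"ry": 0,"rz": 0,"fingers": 1},{"dx": 0,"dy": 0,"dz": 0,"rx": 0,"ry": 0,"rz": 0,"fingers": 1}]'

```text
clock: 7.8
tcp_pos: [0.4996, -0.135, 0.0914]
orientation: [0.001, 0.647, 0.762, 0.0]
wrist_force: [-0.7, 0.1, 0.1]
finger_gap: 0.0003
```

>>> servo_tool --deltas '[{"dx": 2,"dy": 0,"dz": 0,"rx": 0,"ry": 0,"rz": 0,"fingers": 1},{"dx": 2,"dy": 0.5,"dz": 0,"rx": 0,"ry": 0,"rz": 0,"fingers": 1},{"dx": 0,"dy": 0,"dz": 0,"rx": 0,"ry": 0,"rz": 0,"fingers": 1}]'

```text
clock: 8.1
tcp_pos: [0.5026, -0.1344, 0.0909]
orientation: [-0.0, 0.647, 0.762, -0.0]
wrist_force: [-2.3, -1.0, 1.4]
finger_gap: 0.0
```

>>> servo_tool --deltas '[{"dx": 2,"dy": 0.3,"dz": 0,"rx": 0,"ry": 0,"rz": 0,"fingers": 1},{"dx": 0,"dy": 0,"dz": 0,"rx": 0,"ry": 0,"rz": 0,"fingers": 1}]'

```text
clock: 8.3
tcp_pos: [0.5039, -0.1342, 0.0907]
orientation: [-0.001, 0.647, 0.762, -0.001]
wrist_force: [-4.6, -1.4, 3.0]
finger_gap: 0.0
```

>>> servo_tool --deltas '[{"dx": 2,"dy": 0.3,"dz": 0,"rx": 0,"ry": 0,"rz": 0,"fingers": 1},{"dx": 0,"dy": 0,"dz": 0,"rx": 0,"ry": 0,"rz": 0,"fingers": 1}]'

```text
clock: 8.5
tcp_pos: [0.5044, -0.1341, 0.0906]
orientation: [-0.002, 0.648, 0.762, -0.002]
wrist_force: [-9.6, -3.8, 6.7]
finger_gap: 0.0001
```

>>> servo_tool --deltas '[{"dx": -20,"dy": -3,"dz": 0,"rx": 0,"ry": 0,"rz": 0,"fingers": 1},{"dx": 0,"dy": 0,"dz": 40,"rx": 0,"ry": 0,"rz": 0,"fingers": 1},{"dx": 20,"dy": 3,"dz": 40,"rx": 0,"ry": 0,"rz": 0,"fingers": 1},{"dx": 44,"dy": 6,"dz": 0,"rx": 0,"ry": 0,"rz": 0,"fingers": 1},{"dx": 44,"dy": 7,"dz": 0,"rx": 0,"ry": 0,"rz": 0,"fingers": 1},{"dx": 44,"dy": 7,"dz": 0,"rx": 0,"ry": 0,"rz": 0,"fingers": 1},{"dx": 44,"dy": 7,"dz": 0,"rx": 0,"ry": 0,"rz": 0,"fingers": 1},{"dx": 43,"dy": 7,"dz": 0,"rx": 0,"ry": 0,"rz": 0,"fingers": 1}]'

```text
clock: 9.3
tcp_pos: [0.728, -0.0993, 0.1709]
orientation: [0.001, 0.647, 0.762, 0.001]
wrist_force: [0.0, 0.0, 0.9]
finger_gap: -0.0
```

Run:
```python
from h import *
f=lambda i:cv2.resize(i,None,fx=4,fy=4,interpolation=cv2.INTER_CUBIC)
A=read_camera("scene");B=read_camera("top")
a=A["img"][150:280,230:325,::-1];b=B["img"][150:280,245:340,::-1]
cv2.imwrite("pics/e.png",f(np.hstack([a,b])))
print(env.get_state()["tcp_pos"])
```

```text
[ 0.73076577 -0.09862234  0.16803313]
```

View pics/e.png

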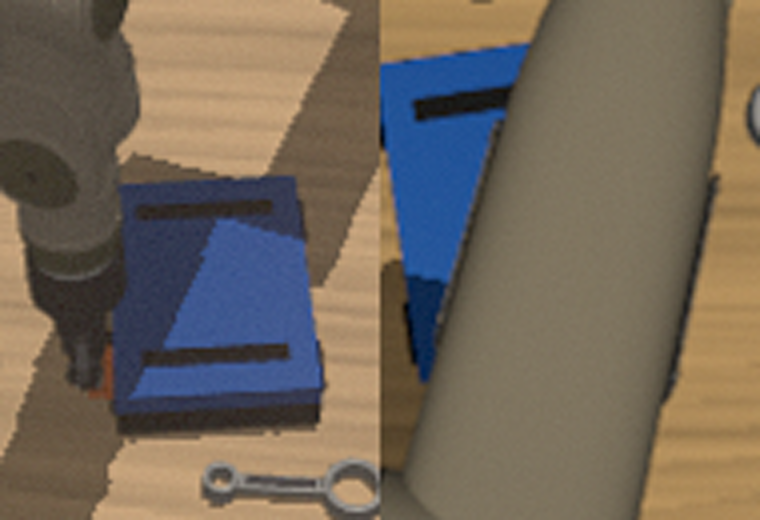

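The case is unmoved and the lid still shut; the arm hides the left tab. Now down outside the right tab, then push it.

>>> servo_tool --deltas '[{"dx": 0,"dy": 0,"dz": -40,"rx": 0,"ry": 0,"rz": 0,"fingers": 1},{"dx": 0,"dy": 0,"dz": -38,"rx": 0,"ry": 0,"rz": 0,"fingers": 1},{"dx": -10,"dy": -1.5,"dz": 0,"rx": 0,"ry": 0,"rz": 0,"fingers": 1},{"dx": -8,"dy": -1.5,"dz": 0,"rx": 0,"ry": 0,"rz": 0,"fingers": 1},{"dx": -8,"dy": -1,"dz": 0,"rx": 0,"ry": 0,"rz": 0,"fingers": 1},{"dx": -6,"dy": -1,"dz": 0,"rx": 0,"ry": 0,"rz": 0,"fingers": 1},{"dx": -5,"dy": -1,"dz": 0,"rx": 0,"ry": 0,"rz": 0,"fingers": 1},{"dx": -5,"dy": -1,"dz": 0,"rx": 0,"ry": 0,"rz": 0,"fingers": 1}]'

```text
clock: 10.2
tcp_pos: [0.6844, -0.1069, 0.0945]
orientation: [0.001, 0.647, 0.762, 0.001]
wrist_force: [3.0, 1.8, 1.6]
finger_gap: 0.0002
```

>>> servo_tool --deltas '[{"dx": -2,"dy": -0.3,"dz": 0,"rx": 0,"ry": 0,"rz": 0,"fingers": 1},{"dx": -2,"dy": -0.3,"dz": 0,"rx": 0,"ry": 0,"rz": 0,"fingers": 1},{"dx": 0,"dy": 0,"dz": 0,"rx": 0,"ry": 0,"rz": 0,"fingers": 1}]'

```text
clock: 10.5
tcp_pos: [0.6819, -0.1075, 0.0944]
orientation: [0.002, 0.647, 0.762, 0.002]
wrist_force: [6.3, 2.4, 1.5]
finger_gap: 0.0002
```

>>> servo_tool --deltas '[{"dx": -2,"dy": -0.3,"dz": 0,"rx": 0,"ry": 0,"rz": 0,"fingers": 1},{"dx": 0,"dy": 0,"dz": 0,"rx": 0,"ry": 0,"rz": 0,"fingers": 1}]'

```text
clock: 10.7
tcp_pos: [0.6808, -0.108, 0.0945]
orientation: [0.003, 0.647, 0.762, 0.002]
wrist_force: [8.3, 1.1, 0.4]
finger_gap: -0.0002
```

>>> servo_tool --deltas '[{"dx": 20,"dy": 3,"dz": 0,"rx": 0,"ry": 0,"rz": 0,"fingers": 1},{"dx": 5,"dy": 1,"dz": 40,"rx": 0,"ry": 0,"rz": 0,"fingers": 1},{"dx": 0,"dy": 0,"dz": 45,"rx": 0,"ry": 0,"rz": 0,"fingers": 1},{"dx": -30,"dy": 35,"dz": 30,"rx": 0,"ry": 0,"rz": 0,"fingers": 1},{"dx": -30,"dy": 45,"dz": 20,"rx": 0,"ry": 0,"rz": 0,"fingers": 1},{"dx": -30,"dy": 45,"dz": 0,"rx": 0,"ry": 0,"rz": 0,"fingers": 1},{"dx": -35,"dy": 45,"dz": 0,"rx": 0,"ry": 0,"rz": 0,"fingers": 1},{"dx": -35,"dy": 45,"dz": 0,"rx": 0,"ry": 0,"rz": 0,"fingers": 1}]'

```text
clock: 11.5
tcp_pos: [0.5585, 0.0884, 0.2226]
orientation: [0.0, 0.647, 0.762, -0.0]
wrist_force: [-0.1, 0.9, 0.9]
finger_gap: -0.0001
```

>>> servo_tool --deltas '[{"dx": -30,"dy": 40,"dz": 0,"rx": 0,"ry": 0,"rz": 0,"fingers": 1},{"dx": -30,"dy": 40,"dz": 0,"rx": 0,"ry": 0,"rz": 0,"fingers": 1},{"dx": -30,"dy": 40,"dz": 0,"rx": 0,"ry": 0,"rz": 0,"fingers": 1},{"dx": 0,"dy": 0,"dz": 0,"rx": 0,"ry": 0,"rz": 0,"fingers": 1},{"dx": 0,"dy": 0,"dz": 0,"rx": 0,"ry": 0,"rz": 0,"fingers": 1}]'

```text
clock: 12.0
tcp_pos: [0.4693, 0.2082, 0.2227]
orientation: [0.0, 0.646, 0.763, -0.0]
wrist_force: [0.0, -1.0, 1.3]
finger_gap: -0.0
```

Run:
```python
from h import *
f=lambda i:cv2.resize(i,None,fx=4,fy=4,interpolation=cv2.INTER_CUBIC)
A=read_camera("scene");B=read_camera("top")
a=A["img"][150:280,230:325,::-1];b=B["img"][150:280,245:340,::-1]
cv2.imwrite("pics/f.png",f(np.hstack([a,b])))
p=[.5761,-.0131,1.727]
for q in([-.107,.072,.037],[-.107,-.072,.037],[-.09,.125,.056],[-.09,-.125,.056]):
    x=world(p,q);print(((proj(A,x)-[230,150])*4).round(0),((proj(B,x)-[245,150])*4+[380,0]).round(0))
for t in("piston","con_rod","wrench","cylinder","bolt_bowl","oil_bottle"):
    for r in cut_out(t,"top")[:1]: print(t,r["extent"])
```

```text
[ 95. 236.] [661. 278.]
[ 97. 359.] [633.  96.]
[111. 180.] [651. 348.]
[117. 395.] [603.  29.]
piston [337.7, 167.8, 362.0, 192.2]
con_rod [225.2, 138.6, 274.6, 154.4]
wrench [383.0, 158.7, 401.9, 215.0]
bolt_bowl [89.2, 237.3, 144.8, 295.3]
oil_bottle [426.5, 214.9, 464.3, 240.1]
```

View pics/f.png

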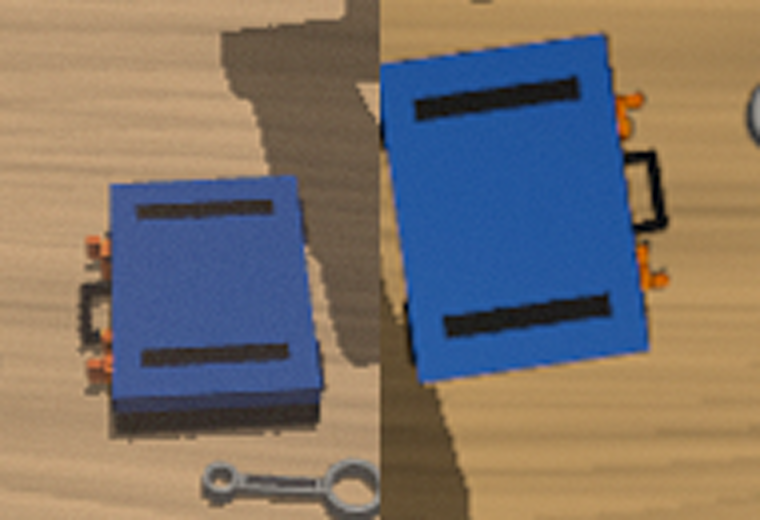

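The top view shows the tabs at (660,280) and (637,99), against (661,278) and (633,96) predicted for fully locked. The lid corners match a shut lid.

```bash
python3 -c "
from workcell import job;print(job.hand_in())"
```

```text
the job is handed in; nothing more can be done
None
```

I pushed the lid over with closed fingertips and pressed it shut against its stop. Then I slid the left and right latches inward to their stops and moved the arm clear. The job is handed in; the robot clock read about 12 s after the last move.

**Lid:** At the last press the fingertips were at about 55 mm with 30 N of downward force. The shut height is 56 mm, and the lid's corners match a shut lid in both cameras. The fastest push was about 1 rad/s.

**Latches:** Both pushes ended against firm resistance, about 10 N on the left and 8 N on the right, against the 2.5 N a latch needs to slide. In the last pictures the tabs sit within about 1 camera pixel (roughly 3 mm) of their predicted locked places, and their spacing matches too. The images can't resolve the last couple of millimetres of travel, so the firm stop is the better evidence there.

**Surroundings:** The case did not visibly move. The piston, connecting rod, wrench, bowl and bottle were detected where they started, to within a few pixels. The last check did not detect the cylinder; the arm probably hid it. I never moved near it at low height.

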